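Slide a deburred plate out of its jig and cross-stack it

TASK

The slotted flat plate lying between the rails of the deburring jig is finished. Slide it along the rails until its end sticks well out over the jig's open end while it still lies flat in the jig, then grip that overhanging end, and set the plate down, without dropping it, on the bundle of plates of its own shape (not the square ones): flat, centred on the bundle and crosswise, at right angles to the plates below.

Things in the scene. Friction and masses are not known exactly. Their poses are not given: they have to be found in the camera images.
- plate_mid (a point): centre, half-way up, of the loose aluminium plate, 160 x 50 x 6 mm, about 0.13 kg, three 30 x 12 mm slots in a row. x along its length, z up. It starts flat in the jig, leading end 5 to 25 mm short of the open end, 45 to 65 mm of bare floor behind its trailing end; too long and too close to the rails to grip there. It tips off only if half or more overhangs.
- jig: deburring jig, steel channel fixed to the table, 240 x 82 mm; origin: centre of its underside, on the table. x along the channel to its open end, z up. Floor 40 mm above the table; floor and rails end at x = +120 mm with nothing beyond. Two side rails 12 mm wide, 10 mm above the floor, 58 mm apart (4 mm play each side of the plate); a stop 10 mm high closes x = -120 to -110 mm.
- bundle: the stack to use: three slotted plates like the loose one, piled within 3 mm on a timber block; it does not move. Origin: centre of its underside, on the table; x along the plates' 160 mm length, y across their 50 mm width, z up. Flat top 38 mm above the table, so a plate laid on it has its centre at 41 mm and, crosswise, 55 mm free on each side.
- squares: not the one to use: three square aluminium plates, 85 x 85 mm, each with a square window, on a timber block; it does not move. Origin at the centre of its underside on the table; top 38 mm above the table.
There are look-alikes about, which are no part of the job. Of the things shaped like the part that bears plate_mid, the aluminium one is meant. Leave any yellow look-alike of the bundle alone.

How it is judged:
By the outcome, as a careful person would: the job done as asked, in the order asked, and still so for the second after the job is handed in, with the robot touching nothing.
It also fails if it takes over 56 s, if anything falls off the work surface, if the arm or the gripper's body presses on something with over 40 N, if the wrist force passes 120 N, or if a joint passes its speed limit or range.

ROBOT

A 6-joint arm with a two-finger parallel gripper is mounted at the origin on the work surface. World frame = base frame: x ahead of the robot, y to its left, z up, the work surface at z = 0. Lengths are in m, angles in rad, forces in N, time in s.
With the tool pointing down it reaches from about 0.35 to 0.775 m from the base axis. Payload 5.5 kg.
Tool frame: the origin (TCP) lies on the centre line of the jaws, within the pads' length; the fingertips stand 11 mm ahead of it and the grasp point (between the pads) lies 8 mm behind it; z points along the fingers, y is the line along which they close (so a half turn about z gives the same grasp; the last joint's range is limited). The gripper opens to 85 mm and grips with 20 to 120 N. Pads are 22 mm wide; open, the fingers measure 114 mm over their backs; the gripper's body (76 mm by 85 mm) begins 54 mm behind the grasp point. The pads swing forward as they close: fully open they stand 13 mm farther back than shut.
Start: joints at [-1.294, 0.313, 0.046, 1.304, 0, 1.431], TCP at [0.233, -0.526, 0.242] pointing down, gripper open.
Joint ranges: [-2.76, 2.76], [-0.86, 1.69], [-1.03, 1.26], [-2.2, 2.34], [-1.47, 1.5], [-3.14, 3.14]. Speed limits (rad/s): [2.57, 2.57, 3.14, 3.14, 3.14, 3.14].

INTERFACE

Orientations are given as a unit quaternion [w, x, y, z].
In Python, from workcell import get_state, eyes, env gives the robot as it stands.
- The arm moves only by the shell command python3 -m inch 'ROWS' [OPENING] [FORCE]. ROWS is JSON, one flat list of numbers, 4 for each row, row after row: the shift along the tool's x, y, z in cm, then the turn about the tool's z in rad. A call has exactly 5 rows; each row shifts and turns the commanded pose from where the row before left it, along the tool's axes as they then stand; what a row does not reach is not made up. A row lasts 1/12 s, in which the tool goes at most 41.7 mm and 7.16 degrees, less where a joint would pass 70% of its speed; a pose out of reach is approached as far as the arm can. A call is refused whole if a number of a shift passes 4.17 or a number of a turn 0.125, either way. A call with a gripper value outside its range is refused whole. OPENING is the opening, from -1 (shut) to 1 (fully open), set as the call begins (- or left out, the last holds). The fingers move at their own pace and stop on an object; FORCE is the grip in N (left out, the last holds). Time passes only in rows, so rows that do not move let the fingers close, or fill a call up. It gives the time, the measured TCP pose, the force, the opening and the grip force at its end, in the units of the state.
- get_state(): the state, without advancing time (a new reading comes with each control period).
- eyes.read_camera(name): name is "side" or "top"; returns the picture (384x512x3 uint8, red, green, blue); there is no depth.
- eyes.camera_info(name): a dict with "fovy" (degrees; the focal length in pixels is half the picture's height over the tangent of half this angle, whatever the lens; pixels are square), "cx", "cy" (the principal point, pixels), "xyz" and "orientation" of the camera in the world. Camera axes: x right, y down, z forward; pixel columns grow to the right and rows downward; lengths in m; the calibration is good to about 2 mm. A picture is of the moment at which its call begins. camera_info takes no time and is no camera call.
- env.hand_in(): hands the job in; it is judged then, once.
The state is a dict: "clock": time; "joint_pos": joint angles; "qvel": joint speeds; "tau": joint torques, N m; "tcp_pos": TCP position; "orientation": TCP orientation; "wrist_force": force on the tool from outside, world axes, zero at the start; "ft_torque": the same for the moment, N m; "finger_gap": finger opening in m; "grip_force": force on a finger pad.
Only numpy, scipy, OpenCV 4.12 (cv2) and the standard library are available. Lean on these libraries where they do the work, as an engineer would, in place of code of your own. Each camera call takes 0.05 s, during which the arm holds its last target. There are 200 camera calls.

## Working session

There is one attempt and no reset: what is moved stays moved. The work goes in short steps, Python scripts to look and compute and a shell command to move; the robot and the scene stay as the last step left them, time stands still between calls to the robot, and variables do not carry over. Pictures are saved under pics/ and viewed, at most 10 in all, crops included, and the job is handed in when it is done.

```bash
mkdir -p pics; ls; python3 - <<'E'
from workcell import get_state, eyes, env
import cv2,json
for n in("top","side"):
    im=eyes.read_camera(n); cv2.imwrite(f"pics/{n}0.png",cv2.cvtColor(im,cv2.COLOR_RGB2BGR)); print(eyes.camera_info(n))
s=get_state();print(s)
E
```

```text
pics
{'fovy': 48.53899342163815, 'cx': 251.23534420542748, 'cy': 185.542776967593, 'xyz': array([0.24084365, 0.10891441, 1.35143961]), 'orientation': array([-0.03539247,  0.71386184, -0.69725173,  0.05466886])}
{'fovy': 42.256186002582936, 'cx': 245.277515572209, 'cy': 192.20034924261722, 'xyz': array([ 0.38653974, -1.18030537,  0.77762498]), 'orientation': array([-0.49658975,  0.86783797, -0.01593786,  0.00136196])}
{'clock': 0.1, 'joint_pos': array([-1.29360562e+00,  3.13953384e-01,  4.50938999e-02,  1.30360489e+00,
        5.98559692e-06,  1.43120563e+00]), 'qvel': array([ 0.00140407, -0.00179298,  0.00265611, -0.00044772,  0.00016599,
        0.00182217]), 'tau': array([ 2.00926181e-03, -4.81728137e+01,  2.99242312e+01,  1.28092279e-02,
       -1.28004895e-04,  8.40552801e-07]), 'tcp_pos': array([ 0.23264779, -0.52535347,  0.24148259]), 'orientation': array([-8.32254108e-04,  9.78364782e-01,  2.06885614e-01, -5.43497060e-05]), 'wrist_force': array([ 0.45927541,  0.07350502, -0.2090699 ]), 'ft_torque': array([ 0.02980984, -0.03391477, -0.00138246]), 'grip_force': 0.0, 'finger_gap': 0.08580485511853898}
```

View pics/top0.png

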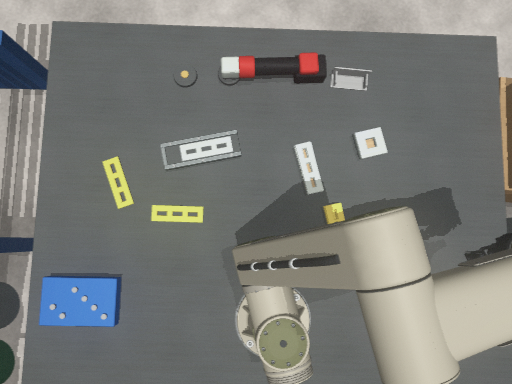

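View pics/side0.png

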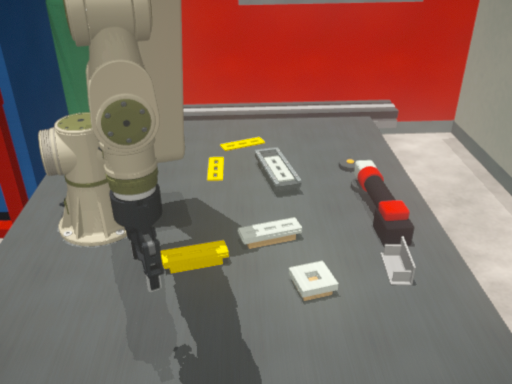

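The top view shows the jig at about (200,150) with a plate in it, the slotted bundle at (309,168) and the squares at (370,143). The yellow look-alikes are at (118,182), (177,214) and partly under the arm at (334,213). I'll zoom in on the jig and the bundle.

```bash
cat > h.py <<'E'
import numpy as np, cv2
from scipy.spatial.transform import Rotation as R
from workcell import get_state, eyes, env
def cam(n):
    c=eyes.camera_info(n); f=192/np.tan(np.radians(c['fovy'])/2); q=c['orientation']
    return f,c['cx'],c['cy'],np.array(c['xyz']),R.from_quat([q[1],q[2],q[3],q[0]]).as_matrix()
def proj(n,P):
    f,cx,cy,t,M=cam(n); p=(np.atleast_2d(P)-t)@M; return np.c_[f*p[:,0]/p[:,2]+cx,f*p[:,1]/p[:,2]+cy]
def unproj(n,uv,z):
    f,cx,cy,t,M=cam(n); uv=np.atleast_2d(uv); d=np.c_[(uv[:,0]-cx)/f,(uv[:,1]-cy)/f,np.ones(len(uv))]@M.T
    return t+d*((z-t[2])/d[:,2])[:,None]
def snap(n,name):
    im=cv2.cvtColor(eyes.read_camera(n),cv2.COLOR_RGB2BGR); cv2.imwrite(f'pics/{name}.png',im); return im
def crop(im,x0,y0,x1,y1,k,name):
    cv2.imwrite(f'pics/{name}.png',cv2.resize(im[y0:y1,x0:x1],None,fx=k,fy=k,interpolation=cv2.INTER_CUBIC))
def rect(c,yaw,l,w,z):
    a=np.array([np.cos(yaw),np.sin(yaw)]);b=np.array([-a[1],a[0]])
    return np.array([[*(np.array(c)+sx*l/2*a+sy*w/2*b),z] for sx,sy in((1,1),(-1,1),(-1,-1),(1,-1))])
E
python3 - <<'E'
from h import *
im=cv2.imread('pics/top0.png'); crop(im,150,115,400,215,3.2,'c1')
s=cv2.imread('pics/side0.png'); crop(s,225,135,345,310,3.4,'c2')
print(proj('top',[[0,0,0],[.5,0,0],[0,.5,0],get_state()['tcp_pos']]))
print(unproj('top',[[201,150]],.05),unproj('top',[[309,168]],.038))
E
```

```text
[[272.2773025  319.54339883]
 [274.66171598 159.87619101]
 [108.71194366 316.74335307]
 [480.91797455 248.43750358]]
[[0.51534213 0.23357907 0.05      ]] [[ 0.46973425 -0.10530776  0.038     ]]
```

View pics/c1.png

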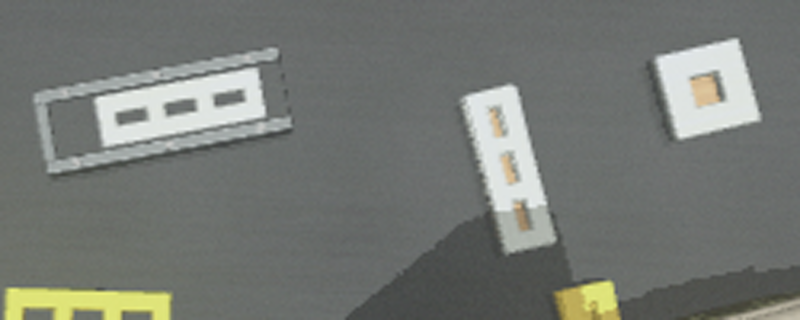

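View pics/c2.png

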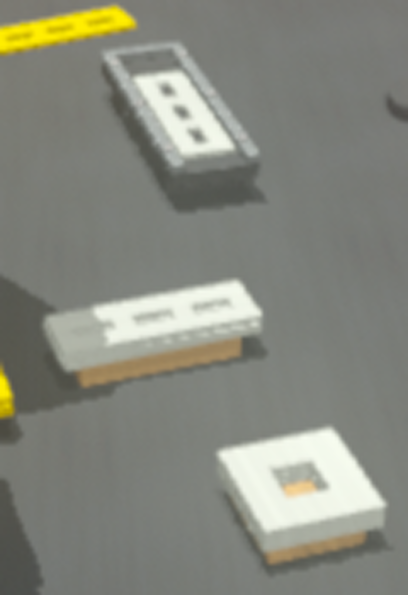

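The jig's stop is at the left, so its open end faces right in the image (world -y). The plate in the jig spans crop (95,98)–(265,115) and the bundle (461,97)–(555,240). Next I fit rectangles and check them as overlays in both views.

```bash
cat >> h.py <<'E'
from scipy.optimize import least_squares
def fit(cl,l,w,z,x0):  # cl: {cam:[4 uv]} ordered (+x+y),(-x+y),(-x-y),(+x-y); nan to skip
    f=lambda p:np.nan_to_num(np.concatenate([(proj(n,rect(p[:2],p[2],l,w,z))-np.array(u)).ravel() for n,u in cl.items()]))
    r=least_squares(f,x0); return r.x,np.round(r.fun.reshape(-1,2),1).tolist()
E
python3 - <<'E'
from h import *
c1=lambda a:(np.array(a)+.5)/3.2-.5+np.array([150,115])
c2=lambda a:(np.array(a)+.5)/3.4-.5+np.array([225,135])
# world +x = image up, +y = image left. jig x -> image right (yaw ~ -1.4), jig +y = image up
J=dict(top=c1([(278,50),(36,93),(50,172),(291,128)]),side=c2([(258,160),(180,42),(102,53),(172,165)]))
Pl=dict(top=c1([(260,68),(95,98),(103,148),(265,115)]))
B=dict(top=c1([(461,97),(503,254),(555,240),(518,84)]))
im=[cv2.imread('pics/top0.png'),cv2.imread('pics/side0.png')]
for nm,cl,l,w,z,x0 in(('jig',J,.24,.082,.05,[.51,.23,-1.4]),('jigTop',{'top':J['top']},.24,.082,.05,[.51,.23,-1.4]),('plate',Pl,.16,.05,.046,[.51,.23,-1.4]),('bundle',B,.16,.05,.038,[.47,-.1,.2])):
    p,r=fit(cl,l,w,z,x0); print(nm,np.round(p,4),r)
    if nm=='jigTop':continue
    for i,n in enumerate(('top','side')):
        k=np.int32(np.round((proj(n,rect(p[:2],p[2],l,w,z))+.5)*64-32)); 
        im[i]=im[i] if i>5 else im[i]
        big=im[i] if im[i].shape[0]>400 else cv2.resize(im[i],None,fx=4,fy=4,interpolation=cv2.INTER_CUBIC)
        u=(proj(n,rect(p[:2],p[2],l,w,z))+.5)*4-.5
        cv2.polylines(big,[np.int32(np.round(u))],True,(0,0,255),1); im[i]=big
a=im[0][480:800,600:1320];b=im[1][570:1000,860:1300]
out=np.zeros((600,800,3),np.uint8); a=cv2.resize(a,(630,280)); b=cv2.resize(b,(327,320))
out[:280,:630]=a; out[280:600,:327]=b; cv2.imwrite('pics/ov.png',out)
E
```

```text
jig [ 0.5176  0.2324 -1.3623] [[0.5, -0.4], [-0.0, -0.3], [-0.1, 0.6], [1.2, 0.6], [0.5, -2.2], [0.3, -0.4], [-0.0, -0.9], [-0.4, -0.2]]
jigTop [ 0.5179  0.2337 -1.3613] [[0.1, -0.5], [-0.4, -0.4], [-0.5, 0.5], [0.8, 0.4]]
plate [ 0.5225  0.218  -1.3532] [[-1.0, -0.2], [0.1, -0.1], [0.4, -0.2], [0.5, 0.5]]
bundle [ 0.4722 -0.1045  0.2525] [[1.2, -0.3], [0.4, -0.3], [-0.3, 0.4], [-1.3, 0.3]]
```

View pics/ov.png

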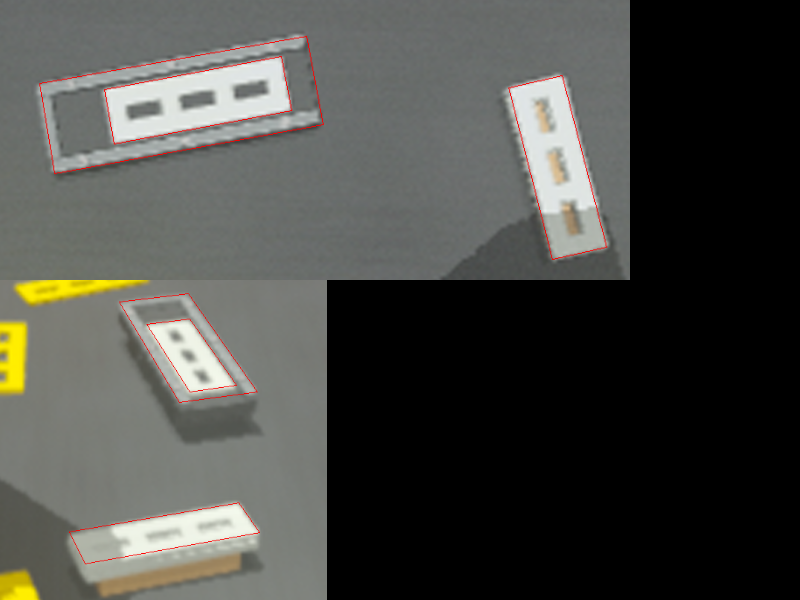

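The fits agree in both views:
- **Jig:** (0.518, 0.232), yaw -1.362.
- **Plate:** 15 mm along the jig axis.
- **Bundle:** (0.472, -0.1045), yaw 0.2525.

I'll turn the tool so its x axis points along -jig x, then go above the gap behind the plate's trailing end.

```bash
python3 -m inch '[0,0,0,-0.09, 0,0,0,-0.09, 0,0,0,-0.09, 0,0,0,-0.09, 0,0,0,-0.09]' -1 40
python3 -m inch '[0,0,0,-0.09, 0,0,0,-0.09, 0,0,0,-0.09, 0,0,0,-0.09, 0,0,0,-0.09]'
python3 -m inch '[0,0,0,-0.09, 0,0,0,-0.09, 0,0,0,-0.09, 0,0,0,-0.09, 0,0,0,-0.1]'
cat >> h.py <<'E'
JIG=np.array([.5176,.2324]); JY=-1.3623
EX=np.array([np.cos(JY),np.sin(JY)]);EY=np.array([-EX[1],EX[0]])
def go(target,yaw):
    s=get_state();q=s['orientation'];M=R.from_quat([q[1],q[2],q[3],q[0]]).as_matrix()
    d=np.r_[target]-s['tcp_pos']; y=np.arctan2(M[1,0],M[0,0]); dy=(yaw-y+np.pi)%(2*np.pi)-np.pi
    print('t',s['clock'],'tcp',np.round(s['tcp_pos'],4),'yaw %.3f'%y,'tilt',np.round(M[:2,2],3),'gap %.3f'%s['finger_gap'],'F',np.round(s['wrist_force'],1))
    print('tool cm',np.round(M.T@d*100,2),'turn %.3f'%-dy)
E
python3 - <<'E'
from h import *
go([*(JIG-.088*EX),.13],JY+np.pi)
E
```

```text
clock: 0.52
tcp_pos: [0.2327, -0.5255, 0.2418]
orientation: [-0.001, 0.907, 0.422, 0.0]
wrist_force: [0.0, 0.1, 0.3]
finger_gap: 0.0255
grip_force: 0.0
clock: 0.93
tcp_pos: [0.2327, -0.5255, 0.2418]
orientation: [-0.001, 0.79, 0.614, 0.0]
wrist_force: [-0.2, 0.0, 0.3]
finger_gap: -0.0004
grip_force: 0.0
clock: 1.35
tcp_pos: [0.2327, -0.5255, 0.2418]
orientation: [-0.0, 0.629, 0.777, 0.0]
wrist_force: [0.9, -0.7, -0.3]
finger_gap: -0.0003
grip_force: 0.0
t 1.35 tcp [ 0.2327 -0.5255  0.2418] yaw 1.781 tilt [-0.     0.001] gap -0.000 F [ 0.9 -0.7 -0.3]
tool cm [76.95 43.72 11.25] turn 0.002
```

```bash
for i in 1; do
python3 -m inch '[1.5,0.85,0,0, 2.8,1.6,0,0, 3,1.7,0,0, 3,1.7,0,0, 3,1.7,0,0]'
python3 -m inch '[3,1.7,0,0, 3,1.7,0,0, 3,1.7,0,0, 3,1.7,0,0, 3,1.7,0,0]'
python3 -m inch '[3,1.7,0,0, 3,1.7,0,0, 3,1.7,0,0, 3,1.7,0,0, 3,1.7,0,0]'
python3 -m inch '[3,1.7,0,0, 3,1.7,0,0, 3,1.7,0,0, 3,1.7,0,0, 3,1.7,0,0]'
python3 -m inch '[3,1.7,0,0, 3,1.7,0,0, 2,1.1,0,0, 1,0.6,0,0, 0,0,0,0]'
done >/dev/null; python3 - <<'E'
from h import *
go([*(JIG-.088*EX),.1],JY+np.pi)
E
```

```text
t 3.4333 tcp [0.4688 0.2128 0.2415] yaw 1.780 tilt [-0.001 -0.   ] gap 0.000 F [-0.2  0.  -0.8]
tool cm [ 9.71  5.2  14.15] turn 0.000
```

```bash
python3 -m inch '[2,1.1,1,0, 2.5,1.3,2,0, 2.5,1.3,3,0, 2,1.1,3,0, 0.7,0.4,2,0]'
python3 -m inch '[0,0,2,0, 0,0,1.1,0, 0,0,0,0, 0,0,0,0, 0,0,0,0]'
python3 - <<'E'
from h import *
go([*(JIG-.088*EX),.053],JY+np.pi)
im=snap('top','t1');s=snap('side','s1')
a=cv2.resize(im[110:190,140:280],None,fx=4,fy=4,interpolation=cv2.INTER_CUBIC);b=cv2.resize(s[130:210,220:330],None,fx=3,fy=3,interpolation=cv2.INTER_CUBIC)
o=np.zeros((580,560,3),np.uint8);o[:320]=a;o[330:570,:330]=b;cv2.imwrite('pics/v1.png',o)
E
```

```text
clock: 3.85
tcp_pos: [0.4994, 0.3171, 0.1295]
orientation: [-0.0, 0.63, 0.776, -0.001]
wrist_force: [0.2, -0.3, -0.2]
finger_gap: 0.0
grip_force: 0.0
clock: 4.27
tcp_pos: [0.5005, 0.316, 0.1028]
orientation: [0.001, 0.631, 0.776, 0.001]
wrist_force: [0.8, -0.6, 1.0]
finger_gap: 0.0
grip_force: 0.0
t 4.2667 tcp [0.5005 0.316  0.1028] yaw 1.776 tilt [0.002 0.001] gap 0.000 F [ 0.8 -0.6  1. ]
tool cm [ 0.27 -0.06  4.98] turn -0.004
```

View pics/v1.png

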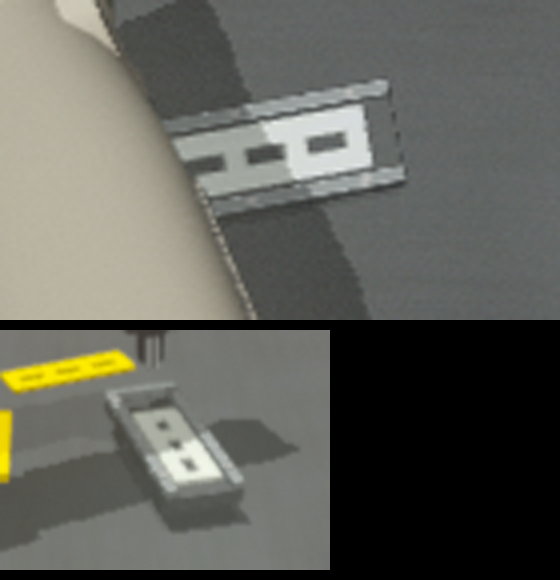

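The side view shows the shut fingers just above and behind the stop end of the channel, and the plate hasn't moved. Descending slowly into the gap behind it.

```bash
python3 -m inch '[0.2,0,1,0, 0.1,0,1.2,0, 0,0,1.2,0, 0,0,0.8,0, 0,0,0,0]'
python3 -m inch '[0,0,0.3,0, 0,0,0.15,0, 0,0,0.1,0, 0,0,0,0, 0,0,0,0]'
python3 - <<'E'
from h import *
go([*(JIG-.088*EX),.0525],JY+np.pi)
s=snap('side','s2');crop(s,220,120,330,200,6,'v2')
E
```

```text
clock: 4.78
tcp_pos: [0.4978, 0.319, 0.0574]
orientation: [-0.001, 0.631, 0.776, -0.001]
wrist_force: [0.2, -0.4, 0.2]
finger_gap: 0.0
grip_force: 0.0
clock: 5.2
tcp_pos: [0.4993, 0.3196, 0.0541]
orientation: [0.0, 0.631, 0.776, 0.0]
wrist_force: [-0.4, -0.5, 0.9]
finger_gap: 0.0001
grip_force: 0.0
t 5.2 tcp [0.4993 0.3196 0.0541] yaw 1.777 tilt [0.001 0.   ] gap 0.000 F [-0.4 -0.5  0.9]
tool cm [-0.11 -0.01  0.16] turn -0.003
```

View pics/v2.png

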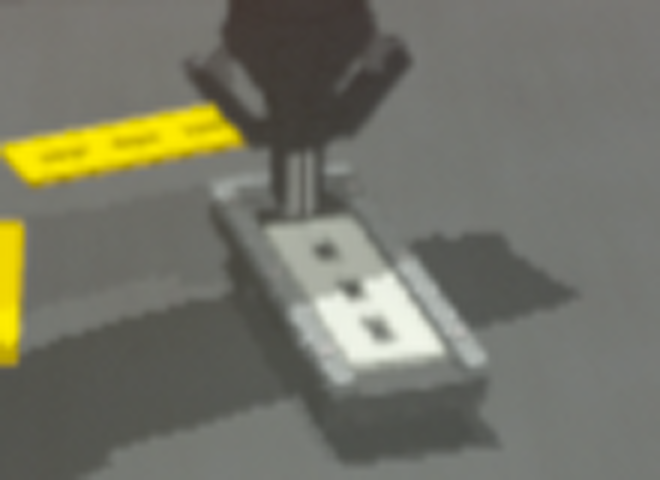

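The fingers are inside the channel behind the plate and touching nothing. Pushing about 95 mm along the rails.

```bash
python3 -m inch '[-0.3,0,0.1,0, -0.4,0,0,0, -0.4,0,0,0, -0.5,0,0,0, -0.5,0,0,0]'
python3 -m inch '[-0.6,0,0,0, -0.6,0,0,0, -0.6,0,0,0, -0.6,0,0,0, -0.6,0,0,0]'
python3 -m inch '[-0.6,0,0,0, -0.6,0,0,0, -0.6,0,0,0, -0.6,0,0,0, -0.6,0,0,0]'
python3 -m inch '[-0.4,0,0,0, -0.3,0,0,0, -0.2,0,0,0, -0.1,0,0,0, 0,0,0,0]'
python3 - <<'E'
from h import *
go([*(JIG+.009*EX),.0525],JY+np.pi)
s=snap('side','s3');crop(s,220,120,330,200,6,'v3')
E
```

```text
clock: 5.67
tcp_pos: [0.5034, 0.2985, 0.0528]
orientation: [-0.0, 0.631, 0.776, 0.0]
wrist_force: [0.5, 0.6, 0.6]
finger_gap: 0.0001
grip_force: 0.4
clock: 6.08
tcp_pos: [0.5096, 0.2689, 0.0528]
orientation: [0.0, 0.631, 0.776, -0.0]
wrist_force: [-0.1, 0.8, -0.1]
finger_gap: -0.0003
grip_force: 0.4
clock: 6.5
tcp_pos: [0.5157, 0.2396, 0.0528]
orientation: [0.0, 0.631, 0.776, -0.0]
wrist_force: [0.5, 1.6, 0.5]
finger_gap: -0.0
grip_force: 0.4
clock: 6.92
tcp_pos: [0.5177, 0.2302, 0.0528]
orientation: [0.0, 0.631, 0.776, -0.0]
wrist_force: [-0.0, -0.6, -0.6]
finger_gap: -0.0001
grip_force: 0.0
t 6.9167 tcp [0.5177 0.2302 0.0528] yaw 1.777 tilt [ 0. -0.] gap -0.000 F [-0.  -0.6 -0.6]
tool cm [-0.68  0.04  0.03] turn -0.003
```

View pics/v3.png

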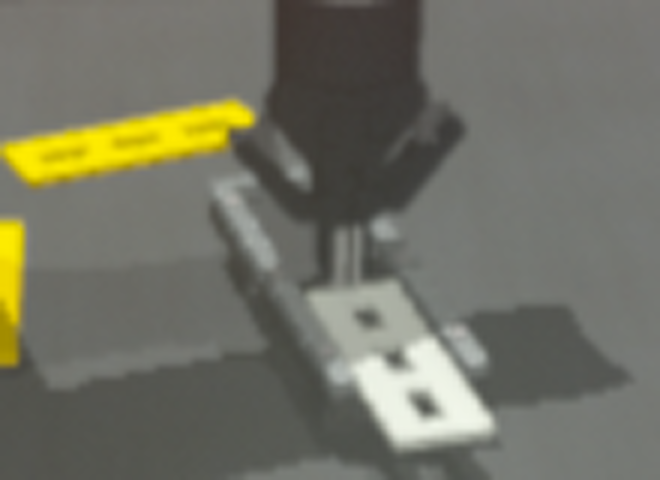

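The plate slid flat and now overhangs the open end. The overhanging corners are at crop (400,450) and (493,430).

```bash
python3 - <<'E'
from h import *
c=lambda a:(np.array(a)+.5)/6-.5+np.array([220,120])
for q in unproj('side',c([(400,450),(494,430),(355,367),(427,403)]),.046)[:,:2]-JIG: print(np.round([q@EX,q@EY],4))
E
```

```text
[ 0.1866 -0.0267]
[0.1802 0.023 ]
[ 0.1029 -0.0237]
[ 1.469e-01 -1.000e-04]
```

```bash
python3 -m inch '[-0.15,0,0,0, -0.15,0,0,0, -0.1,0,0,0, 0,0,0,0, 0.4,0,0,0]'
python3 -m inch '[0.4,0,-0.5,0, 0,0,-2,0, 0,0,-3,0, 0,0,-3,0, 0,0,-2.5,0]'
python3 -m inch '[0,0,-1,0, -3,0,0,0, -4,0,0,0, -4,0,0,0, -3,0,0,0]' 1
python3 - <<'E'
from h import *
go([*(JIG+.157*EX),.12],JY+np.pi)
s=snap('side','s4');t=snap('top','t4')
a=cv2.resize(t[110:190,140:280],None,fx=4,fy=4,interpolation=cv2.INTER_CUBIC);b=cv2.resize(s[140:205,240:320],None,fx=4,fy=4,interpolation=cv2.INTER_CUBIC)
o=np.zeros((590,560,3),np.uint8);o[:320]=a;o[330:590,:320]=b;cv2.imwrite('pics/v4.png',o)
E
```

```text
clock: 7.38
tcp_pos: [0.5178, 0.2299, 0.0528]
orientation: [0.0, 0.631, 0.776, -0.0]
wrist_force: [0.1, -0.0, 0.0]
finger_gap: 0.0002
grip_force: 0.0
clock: 7.8
tcp_pos: [0.5169, 0.2348, 0.165]
orientation: [0.0, 0.63, 0.776, 0.0]
wrist_force: [0.7, 0.5, 0.0]
finger_gap: -0.0001
grip_force: 0.0
clock: 8.22
tcp_pos: [0.5455, 0.0954, 0.1726]
orientation: [0.0, 0.631, 0.776, -0.0]
wrist_force: [0.6, 0.2, 0.3]
finger_gap: 0.0607
grip_force: 0.0
t 8.2167 tcp [0.5455 0.0954 0.1726] yaw 1.777 tilt [ 0.    -0.001] gap 0.061 F [0.6 0.2 0.3]
tool cm [-1.72  0.11  5.26] turn -0.002
```

View pics/v4.png

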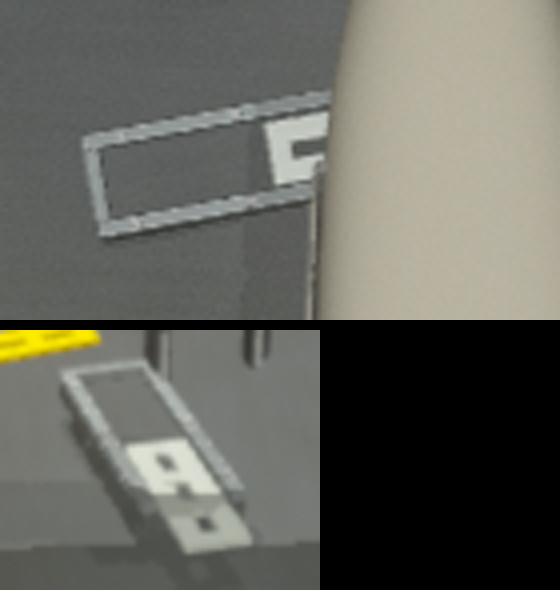

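Both pictures show the plate flat in the jig. Its trailing corners are at crop (263,125) and (274,187) in the top view, and its leading corners at (188,552) and (252,542) in the side view. Fitting the pose.

```bash
python3 - <<'E'
from h import *
t=lambda a:(np.array(a)+.5)/4-.5+np.array([140,110]); s=lambda a:(np.array(a)+.5)/4-.5+np.array([240,140])
n=(np.nan,np.nan)
cl=dict(top=t([n,(263,125),(274,187),n]),side=s([(252,212),(187,108),(126,115),(188,222)]))
p,r=fit(cl,.16,.05,.046,[.537,.14,-1.36]); print(p,r,'jig xy',(p[:2]-JIG)@EX,(p[:2]-JIG)@EY)
E
```

```text
[ 0.53881728  0.13489911 -1.36524424] [[0.0, 0.0], [1.0, -0.4], [1.0, -0.4], [0.0, 0.0], [0.0, -1.5], [-0.3, -0.1], [-0.2, 0.0], [-0.4, -1.8]] jig xy 0.09978108784551594 0.0005761704192427212
```

Plate centre is about 98 mm along the jig, so the end overhangs by about 58 mm. Gripping 21 mm from the end.

```bash
python3 -m inch '[-1,0.1,0,0, -0.7,0,2,0, 0,0,3,0, 0,0,2,0, 0,0,1,0]' 1
python3 - <<'E'
from h import *
go([*(JIG+.157*EX),.031],JY+np.pi)
E
python3 -m inch '[0,0,1,0, 0,0,1,0, 0,0,1,0, 0,0,0.5,0, 0,0,0,0]' 1
python3 - <<'E'
from h import *
go([*(JIG+.157*EX),.031],JY+np.pi)
E
```

```text
clock: 8.73
tcp_pos: [0.5478, 0.0816, 0.0898]
orientation: [-0.002, 0.63, 0.776, -0.001]
wrist_force: [-0.7, 0.9, 0.3]
finger_gap: 0.0853
grip_force: 0.0
t 8.7333 tcp [0.5478 0.0816 0.0898] yaw 1.778 tilt [-0.005  0.   ] gap 0.085 F [-0.7  0.9  0.3]
tool cm [-0.33  0.19  5.88] turn -0.001
clock: 9.15
tcp_pos: [0.5494, 0.081, 0.0568]
orientation: [-0.0, 0.631, 0.776, -0.0]
wrist_force: [-0.2, -0.6, 0.1]
finger_gap: 0.0854
grip_force: 0.0
t 9.15 tcp [0.5494 0.081  0.0568] yaw 1.777 tilt [-0.001 -0.   ] gap 0.085 F [-0.2 -0.6  0.1]
tool cm [-0.23  0.03  2.58] turn -0.002
```

```bash
python3 -m inch '[-0.2,0,0.6,0, 0,0,0.8,0, 0,0,0.7,0, 0,0,0.5,0, 0,0,0,0]' 1
python3 -m inch '[0,0,0,0, 0,0,0,0, 0,0,0,0, 0,0,0,0, 0,0,0,0]' -0.1 20
python3 -m inch '[0,0,0,0, 0,0,0,0, 0,0,0,0, 0,0,0,0, 0,0,0,0]' -1 90
python3 -m inch '[0,0,0,0, 0,0,0,0, 0,0,0,0, 0,0,0,0, 0,0,0,0]'
python3 - <<'E'
from h import *
go([*(JIG+.157*EX),.031],JY+np.pi)
s=snap('side','s5');crop(s,220,120,340,210,6,'v5')
E
```

```text
clock: 9.57
tcp_pos: [0.5493, 0.0788, 0.0304]
orientation: [-0.001, 0.631, 0.776, -0.001]
wrist_force: [0.3, -0.4, -0.5]
finger_gap: 0.0854
grip_force: 0.0
clock: 9.98
tcp_pos: [0.5506, 0.0789, 0.0322]
orientation: [0.0, 0.631, 0.776, 0.0]
wrist_force: [0.7, -0.2, 1.0]
finger_gap: 0.0494
grip_force: 24.8
clock: 10.4
tcp_pos: [0.5506, 0.0789, 0.032]
orientation: [0.0, 0.631, 0.776, 0.0]
wrist_force: [-0.1, -1.1, 3.9]
finger_gap: 0.048
grip_force: 91.9
clock: 10.82
tcp_pos: [0.5506, 0.0789, 0.032]
orientation: [0.0, 0.631, 0.776, 0.0]
wrist_force: [1.4, 0.3, 4.1]
finger_gap: 0.0477
grip_force: 92.0
t 10.8167 tcp [0.5506 0.0789 0.032 ] yaw 1.777 tilt [ 0.001 -0.   ] gap 0.048 F [1.4 0.3 4.1]
tool cm [ 0.   -0.06  0.09] turn -0.003
```

View pics/v5.png

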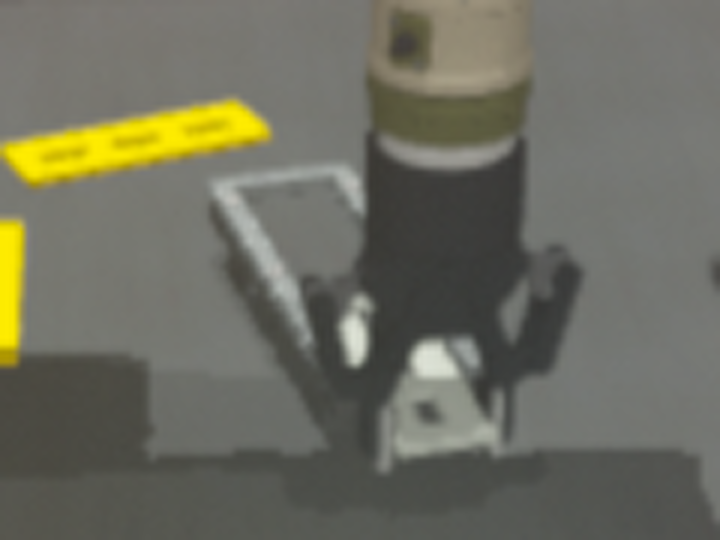

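Gripped at 92 N with the plate's end between the pads. Lifting gently.

```bash
python3 -m inch '[0,0,-0.2,0, 0,0,-0.4,0, 0,0,-0.6,0, 0,0,-0.9,0, 0,0,-1.2,0]'
python3 -m inch '[0,0,-1.5,0, 0,0,-1.5,0, 0,0,-1.5,0, 0,0,-1.2,0, 0,0,-0.7,0]'
python3 -m inch '[0,0,-0.3,0, 0,0,0,0, 0,0,0,0, 0,0,0,0, 0,0,0,0]'
python3 - <<'E'
from h import *
D=1.823; e=np.array([np.cos(D),np.sin(D)])
go([*(np.array([.4722,-.1045])-.059*e),.13],D)
s=snap('side','s6');t=snap('top','t6')
a=cv2.resize(t[110:190,150:290],None,fx=4,fy=4,interpolation=cv2.INTER_CUBIC);b=cv2.resize(s[120:200,230:350],None,fx=3.3,fy=3.3,interpolation=cv2.INTER_CUBIC)
o=np.zeros((590,560,3),np.uint8);o[:320]=a;o[325:325+b.shape[0],:b.shape[1]]=b;cv2.imwrite('pics/v6.png',o)
E
```

```text
clock: 11.28
tcp_pos: [0.5492, 0.0789, 0.0646]
orientation: [-0.001, 0.631, 0.776, -0.001]
wrist_force: [0.3, 0.5, -1.1]
finger_gap: 0.0477
grip_force: 92.6
clock: 11.7
tcp_pos: [0.5509, 0.0789, 0.1309]
orientation: [0.001, 0.631, 0.776, 0.001]
wrist_force: [0.9, 0.9, -1.6]
finger_gap: 0.0478
grip_force: 92.6
clock: 12.12
tcp_pos: [0.5497, 0.0789, 0.1309]
orientation: [-0.001, 0.631, 0.776, -0.001]
wrist_force: [0.5, -0.0, -1.0]
finger_gap: 0.0477
grip_force: 92.6
t 12.1167 tcp [0.5497 0.0789 0.1309] yaw 1.777 tilt [-0.002 -0.   ] gap 0.048 F [ 0.5 -0.  -1. ]
tool cm [-22.26 -11.06   0.1 ] turn -0.046
```

View pics/v6.png

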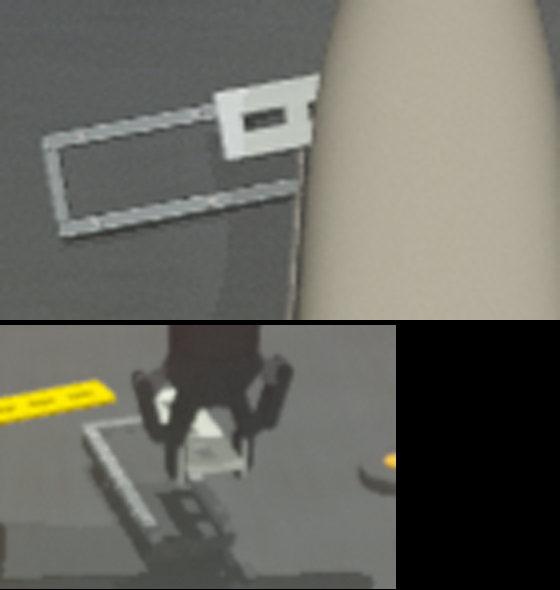

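The plate hangs level in the grip: trailing corners at crop (213,93) and (226,160), shadow clear of the jig. I miscounted pictures: that was the 11th view, one over the limit of 10. I won't view any more, so the remaining checks will be numeric.

```bash
python3 - <<'E'
from h import *
s=get_state();q=s['orientation'];M=R.from_quat([q[1],q[2],q[3],q[0]]).as_matrix()
w=unproj('top',(np.array([(213,93),(226,160)])+.5)/4-.5+np.array([150,110]),s['tcp_pos'][2]+.014)
print((w-s['tcp_pos'])@M, 'exp x .139 y +-.025')
E
python3 -m inch '[-0.8,-0.4,0,-0.01, -1.6,-0.8,0,-0.01, -2.2,-1.1,0,-0.01, -2.5,-1.2,0,-0.01, -2.5,-1.2,0,-0.006]'
python3 -m inch '[-2.5,-1.2,0,0, -2.5,-1.2,0,0, -2.4,-1.2,0,0, -2,-1,0,0, -1.3,-0.7,0,0]'
python3 -m inch '[-0.8,-0.4,0,0, -0.4,-0.2,0,0, 0,0,0,0, 0,0,0,0, 0,0,0,0]'
python3 - <<'E'
from h import *
D=1.823; e=np.array([np.cos(D),np.sin(D)])
go([*(np.array([.4722,-.1045])-.059*e),.05],D)
t=snap('top','t7')
g=t.astype(int).min(2); m=(g[120:205,220:330]>150).astype(np.uint8)
for c in cv2.findContours(m,0,2)[0]:
    if cv2.contourArea(c)>40: print(np.round(cv2.boxPoints(cv2.minAreaRect(c))+[220,120],1).tolist(),cv2.contourArea(c))
E
```

```text
[[ 0.13983227  0.02515316 -0.01400391]
 [ 0.13900101 -0.02518165 -0.01393835]] exp x .139 y +-.025
clock: 12.63
tcp_pos: [0.526, -0.0259, 0.1315]
orientation: [-0.0, 0.612, 0.791, -0.0]
wrist_force: [0.7, -0.2, -1.3]
finger_gap: 0.0479
grip_force: 92.6
clock: 13.05
tcp_pos: [0.5013, -0.1442, 0.1316]
orientation: [0.0, 0.613, 0.79, -0.0]
wrist_force: [-0.3, 0.3, -1.7]
finger_gap: 0.0478
grip_force: 92.7
clock: 13.47
tcp_pos: [0.4991, -0.1543, 0.1317]
orientation: [-0.0, 0.612, 0.791, 0.0]
wrist_force: [-0.4, -0.5, -1.3]
finger_gap: 0.0476
grip_force: 92.7
t 13.4667 tcp [ 0.4991 -0.1543  0.1317] yaw 1.824 tilt [-0.  0.] gap 0.048 F [-0.4 -0.5 -1.3]
tool cm [-0.4  -1.36  8.17] turn 0.001
[[322.0, 187.0], [329.0, 187.0], [329.0, 204.0], [322.0, 204.0]] 65.5
[[279.8, 160.8], [290.7, 145.7], [298.3, 151.2], [287.4, 166.3]] 72.5
```

```bash
python3 -m inch '[-0.1,-0.4,0,0, -0.2,-0.5,0.5,0, -0.1,-0.3,1,0, 0,-0.1,1.5,0, 0,0,1.5,0]'
python3 -m inch '[0,0,1.2,0, 0,0,0.8,0, 0,0,0.4,0, 0,0,0,0, 0,0,0,0]'
python3 - <<'E'
from h import *
D=1.823; e=np.array([np.cos(D),np.sin(D)])
go([*(np.array([.4722,-.1045])-.0594*e),.030],D)
E
```

```text
clock: 13.93
tcp_pos: [0.4871, -0.1625, 0.0864]
orientation: [0.0, 0.613, 0.79, -0.0]
wrist_force: [-0.3, 0.3, -2.3]
finger_gap: 0.0481
grip_force: 92.7
clock: 14.35
tcp_pos: [0.4875, -0.1624, 0.063]
orientation: [0.0, 0.613, 0.79, -0.0]
wrist_force: [0.3, 0.7, -1.2]
finger_gap: 0.0477
grip_force: 92.7
t 14.35 tcp [ 0.4875 -0.1624  0.063 ] yaw 1.823 tilt [ 0. -0.] gap 0.048 F [ 0.3  0.7 -1.2]
tool cm [ 0.05 -0.03  3.3 ] turn -0.000
```

```bash
python3 -m inch '[0,0,0.8,0, 0,0,0.8,0, 0,0,0.6,0, 0,0,0.4,0, 0,0,0.2,0]'
python3 -m inch '[0,0,0.1,0, 0,0,0.1,0, 0,0,0,0, 0,0,0,0, 0,0,0,0]'
python3 -m inch '[0,0,0.1,0, 0,0,0.1,0, 0,0,0,0, 0,0,0,0, 0,0,0,0]'
```

```text
clock: 14.77
tcp_pos: [0.4868, -0.162, 0.0338]
orientation: [-0.001, 0.613, 0.79, -0.0]
wrist_force: [0.3, -0.2, -1.4]
finger_gap: 0.0479
grip_force: 92.7
clock: 15.18
tcp_pos: [0.4876, -0.1625, 0.033]
orientation: [0.0, 0.613, 0.79, 0.0]
wrist_force: [0.2, -0.3, -1.5]
finger_gap: 0.0475
grip_force: 92.7
clock: 15.6
tcp_pos: [0.4876, -0.1624, 0.0309]
orientation: [0.0, 0.613, 0.79, 0.0]
wrist_force: [0.7, 0.1, -1.2]
finger_gap: 0.0477
grip_force: 92.8
```

```bash
python3 -m inch '[0,0,0.05,0, 0,0,0.05,0, 0,0,0,0, 0,0,0,0, 0,0,0,0]'
python3 -m inch '[0,0,0.05,0, 0,0,0,0, 0,0,0,0, 0,0,0,0, 0,0,0,0]'
```

```text
clock: 16.02
tcp_pos: [0.4876, -0.1625, 0.0301]
orientation: [0.0, 0.613, 0.79, 0.0]
wrist_force: [-0.3, -0.5, 4.7]
finger_gap: 0.048
grip_force: 93.2
clock: 16.43
tcp_pos: [0.4876, -0.1625, 0.0298]
orientation: [0.0, 0.613, 0.79, 0.0]
wrist_force: [-1.5, -0.6, 6.2]
finger_gap: 0.0482
grip_force: 93.4
```

The plate is resting on the bundle with about 6 N of contact. Easing the grip, then opening and rising.

```bash
python3 -m inch '[0,0,0,0, 0,0,0,0, 0,0,0,0, 0,0,0,0, 0,0,0,0]' -1 20
python3 -m inch '[0,0,0,0, 0,0,0,0, 0,0,0,0, 0,0,0,0, 0,0,0,0]' 0.4 20
python3 -m inch '[0,0,0,0, 0,0,0,0, 0,0,0,0, 0,0,0,0, 0,0,0,0]' 0.9
python3 -m inch '[0,0,-0.4,0, 0,0,-0.8,0, 0,0,-1.2,0, 0,0,-1.6,0, 0,0,-2,0]'
python3 -m inch '[0,0,-3,0, 0,0,-3,0, 0,0,-3,0, 0,0,-2,0, 0,0,-1,0]'
python3 -m inch '[-1.5,0,0,0, -3,0,0,0, -3,0,0,0, -3,0,0,0, -3,0,0,0]'
python3 -m inch '[-3,0,0,0, -3,0,0,0, -3,0,0,0, -2,0,0,0, -1,0,0,0]'
python3 - <<'E'
from h import *
p=rect([.4722,-.1045],.2525+np.pi/2,.16,.05,.044)
for n in('top','side'):
    im=snap(n,n+'8'); u=proj(n,p); x0,y0=np.int32(u.min(0)-8); x1,y1=np.int32(u.max(0)+8)
    print(n,'expected',np.round(u,1).tolist())
    g=im.astype(int).min(2)[y0:y1,x0:x1]; m=(g>120).astype(np.uint8)
    for c in cv2.findContours(m,0,2)[0]:
        if cv2.contourArea(c)>60:
            h=(cv2.approxPolyDP(cv2.convexHull(c),2,True)[:,0]+[x0,y0]).tolist(); print(h)
    if n=='top':
        for r in g[::2,::2]: print(''.join('%02x'%v for v in r))
E
```

```text
clock: 16.85
tcp_pos: [0.4876, -0.1625, 0.0298]
orientation: [0.0, 0.613, 0.79, 0.0]
wrist_force: [-1.5, -0.4, 5.6]
finger_gap: 0.0477
grip_force: 93.4
clock: 17.27
tcp_pos: [0.4872, -0.1622, 0.029]
orientation: [-0.0, 0.613, 0.79, -0.0]
wrist_force: [-0.3, -0.6, 0.2]
finger_gap: 0.0598
grip_force: 0.0
clock: 17.68
tcp_pos: [0.4874, -0.1624, 0.0293]
orientation: [0.0, 0.613, 0.79, -0.0]
wrist_force: [-0.2, -1.1, 1.1]
finger_gap: 0.0816
grip_force: 0.0
clock: 18.1
tcp_pos: [0.4868, -0.162, 0.0898]
orientation: [-0.001, 0.613, 0.79, -0.0]
wrist_force: [0.5, -0.8, 0.4]
finger_gap: 0.0813
grip_force: 0.0
clock: 18.52
tcp_pos: [0.4887, -0.163, 0.2134]
orientation: [0.003, 0.613, 0.79, 0.0]
wrist_force: [1.3, 0.6, 0.7]
finger_gap: 0.0811
grip_force: 0.0
clock: 18.93
tcp_pos: [0.5208, -0.2947, 0.2077]
orientation: [-0.001, 0.613, 0.79, -0.0]
wrist_force: [0.7, -0.3, -0.4]
finger_gap: 0.0811
grip_force: 0.0
clock: 19.35
tcp_pos: [0.5504, -0.4128, 0.2064]
orientation: [-0.001, 0.614, 0.79, -0.0]
wrist_force: [0.1, 0.0, 0.0]
finger_gap: 0.0812
grip_force: 0.0
top expected [[286.2, 180.3], [335
[... 1191 characters left out ...]
ba6a7a9565d907d99a8abacafb3b4b4b7b5b9bababab7b8b5b6
4a4b4c4c4147a9a9a9a9a8a96a57887e97a5a8aaacadb0b1b2b4b7b9b8babab9b9b9b6
4b4a4a4b44438fababa9ab9c51817b919ea5a9a9aaadafafb2b4b5b6b7bababbb9b9b9
464a4b4b494575a58059434e7a788d9aa0a2a6a8a9abacaeaeb1b4b5b6b7b8bbbbbcba
4b4a48494a4244464d4c526f6f88969a9d9fa3a5a7aaacacacb0b1b3b5b6b9bbbdbcbc
484b4c484b4e4c4d504e5e72848c94979b9ea3a5a7a8a8abaeaeb1b2b3b4b7b8b9b9bd
48484d4a4b4b4d4c4f596f858e8e9193999a9ca1a4a5a8a9acacadb1b1b2b6b7bababc
49494a4c4a4c4d4e576f848e908f8e919497999ea0a3a4a8a9aaabafb1b2b5b6b7b9ba
side expected [[251.9, 210.6], [270.6, 243.9], [289.6, 240.4], [269.2, 207.7]]
[[289, 199], [296, 250], [243, 242], [243, 227], [253, 210], [271, 199]]
```

The left half agrees with the expected pose to about 0.6 px. Moving the arm clear to check the whole plate against the bundle.

```bash
python3 -m inch '[-0.3,-1.5,0,0, -0.3,-3,0,0, -0.3,-3,0,0, -0.3,-3,0,0, -0.3,-3,0,0]' >/dev/null
python3 -m inch '[-0.3,-3,0,0, -0.3,-3,0,0, -0.3,-3,0,0, -0.3,-3,0,0, -0.3,-3,0,0]' >/dev/null
python3 -m inch '[0,-2,0,0, 0,-1,0,0, 0,0,0,0, 0,0,0,0, 0,0,0,0]'
python3 - <<'E'
from h import *
im=snap('top','top9'); g=im.astype(int).min(2)
def sc(c,yaw,l,w,z,img):  # mean outward drop across rect boundary
    tot=0;a=np.array([np.cos(yaw),np.sin(yaw)]);b=np.array([-a[1],a[0]])
    return a,b
P0=[.4722,-.1045]
def edge(p,l,w,z,gr,sides):
    a=np.array([np.cos(p[2]),np.sin(p[2])]);b=np.array([-a[1],a[0]]);out=[]
    pr=lambda q:(lambda u:cv2.remap(gr.astype(np.float32),np.float32(u[None,:,0]),np.float32(u[None,:,1]),1)[0])(proj('top',np.c_[q,np.full(len(q),z)]))
    res={}
    for name,n,t,h,s in(('+l',a,b,l/2,w/2),('-l',-a,b,l/2,w/2),('+w',b,a,w/2,l/2),('-w',-b,a,w/2,l/2)):
        offs=[]
        for k in sides.get(name,np.linspace(-.85,.85,13)):
            r=np.linspace(-.012,.012,49); v=pr(np.array(p[:2])+n*(h+r)[:,None]+t*k*s)
            i=np.argmin(np.convolve(np.diff(v),np.ones(5),'valid')); offs.append((k,r[i+3]))
        o=np.array(offs); res[name]=(np.median(o[:,1])*1000,np.polyfit(o[:,0]*s,o[:,1],1)[0])
    print({k:np.round(v,3).tolist() for k,v in res.items()})
edge([*P0,.2525+np.pi/2],.16,.05,.044,g,{k:np.r_[np.linspace(-.85,-.4,7),np.linspace(.4,.85,7)] for k in('+w','-w')})
g0=cv2.imread('pics/top0.png').astype(int).min(2)
edge([*P0,.2525],.16,.05,.038,g0,{k:np.linspace(-.5,.9,14) for k in('+w','-w')})
x=g[145:195:2,270:350:2]
for r in x: print(''.join('%02x'%v for v in r))
print(get_state()['clock'])
E
```

```text
clock: 20.7
tcp_pos: [0.2543, -0.5162, 0.2093]
orientation: [0.0, 0.612, 0.791, 0.0]
wrist_force: [-0.1, -0.5, 1.4]
finger_gap: 0.0808
grip_force: 0.0
{'+l': [0.0, 0.002], '-l': [2.0, -0.009], '+w': [-1.0, 0.005], '-w': [1.75, -0.008]}
{'+l': [1.5, -0.021], '-l': [1.5, -0.023], '+w': [2.5, 0.028], '-w': [2.0, 0.0]}
69676967696a696a6b6c6b6a87dddfdfdfe0dfdfe09f6a706c6e6c6c6f6e6c6d6d6c6c6c6d6a6c6d
6a69686a696c6c6a6d6a6a6c82dfdfe0e0d9d0dfdfba6f6e6c6d726c6c6d6e6c6b6e716d6d6a6c6a
69676a6b676d6e6e6d6e6b6274c9e0dece91aadfe0d26f706f71706f6f706f6f716e706f6f6d6c6f
6b6a69696b6c6a6c6a6b6f6a60d0dfe0db8dc0e0dfda6e6d6e6d6e6f6e6e706f6e6d6a6d6e6f6d6e
6c6b6a6c696e6f6f6d6e6e6d63a4e0dfd89792d8dfdf8970706f6f6e6e6784866e6d6f6e6e6e6b6f
6a6a6b6c6c6f6e6f6e706f6f6593c2dfe0b093b6e0e0b96f726e95b8dedfdfd370706f6c6e6c6d6d
6a6c6f6d6c6e6c6d6b6e6e6f6d7db9e0dfc4aec9dfdfd6cbdedce0e0e0dedfda70707170706d6f6e
696d6e6b6c6d6b6d6f716f6e6b62b8dfdfd9dcdfdfdedfdfe0e0e0dfe0dfe0e0876f706f716f6c6e
6a6b6e6c6c6e6d6c6d6f6e6e7082bbdfdfe0e0e0e0e0e0e0e0dec09e6d73dfdfb96d6e6d6e6f6d70
6d6c6c6e6d6e6e6b6aa2c9dededfe0dfdfe0dfe0dfdbdbe0d96766
[... 547 characters left out ...]
cfe0e0c1c2b9b2c1a36e6e6f6f6e6f6e6d6c6e6d6b6c6d
6869696d6b6c6b639ddbb2796b69676b50b1d7b0906d80acaca26f6e6e6d6f6f6d6e706f6d6d6d6d
676769686c696a6466646c6f706853544b75adaca66e70adaba66d6a706d6e6d6e6b6a6b6e6b6e6d
67676769676b6b6a6c6b6d6d525053534a63aeadaa6c66a3afad6a6c706f6e6d6e6a6b6b6c6a6a6d
676768666c6a696c6b6e5652535455534c5498acaf7a6c97aeaf926e706e6f6d6d6e6d6d6b6c6b6c
67666969696c6b696c665353505253564e4f84aeada0a2aeaeaea66d6d6f6e6c6d6c6e6a6c6b6a6b
656666656869676c524f515151524f544e4c6cadaeaeafadaeb0ad5a6a6a6e6c6b6b6a6a6b6c6a6a
6768686868686b4e524e505052515351544a55afadaeb1a8a7896e546c6c6d6b6a6a6a69696b6b69
676969676b65504e4e5050505253515154495291a17f5155525256536b6c6c6b6a6b696c6a6b6d6b
20.75
```

The plate lies crosswise, 1–2 mm and about 1° from ideal, and the arm is clear.

```bash
python3 -c "
from workcell import env
print(env.hand_in())"
```

```text
the job is handed in; nothing more can be done
None
```

The plate was slid out, gripped by its overhanging end and set down on the slotted bundle, flat and crosswise, within about 2 mm and 1° by the camera; it was handed in at about 21 s, but I viewed 11 pictures, one over the limit of 10.

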